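# Fit the snap ring on the sprung bearing spindle

### The job

Fit the snap ring to the bearing head: pinch its two upright eyes together to spread it, carry it spread over the spindle end, and with it press the sprung thrust plate down by feel, gently and without ever bottoming it, until the ring lies opposite the groove that the plate was hiding; then let the ring contract into the groove, so that it holds the plate down by itself, level and round the spindle. Leave the other things on the bench where they are.

Things in the scene. Friction and masses are not known exactly. Their poses are not given: they have to be found in the camera images.
- ring_centre (a point): Snap ring of 5 mm round steel wire, loose, flat on the bench, 90 x 53 mm, 85 g. This point: centre of its opening, 2.5 mm above its underside. z = ring axis, up; x points to the spring coil at the back (34 mm away, 15 mm wide, 11 mm high); at the front (-x) the two ends cross and are bent up into the eyes. Opening radius 13 mm at rest, about 19 mm clear when the eyes are pinched fully together.
- ring_eyes (a point): Midway between the ring's two eyes, at the height to grip them: 38 mm in front (-x) of ring_centre, 32 mm above the underside. The eyes are upright flat steel tabs, one each side of this point along y, 13 mm wide (x), 4.5 mm thick, up to 44 mm above the underside; 53 mm over their outer faces at rest, about 14 mm pinched to their stop, where they are parallel.
- snap_ring: The snap ring again, at the underside of its opening's centre, axes as ring_centre. Pinching takes 4 N at first, 16 N at the stop; grip at 30 to 60 N. At the foot of each eye a shoulder, 16 x 9 mm, sticks out sideways, its top 11.5 mm above the underside: tips kept just above it can push the ring down by it while the eyes are let go, when friction alone lets the ring slip up.
- ring_left (a joint): How far each half of the ring is swung open about the coil, rad: 0 at rest, 0.28 fully spread (stop), 0.02 to 0.05 when it hugs the bottom of the groove, 0.1 or more when closed on the full spindle above or below the groove.
- bearing_head: Bearing head: grey round flange, 112 mm wide, six bolts, fixed to the bench; origin at its centre on the bench, z up. In its hub sits a dark carrier 51 mm wide, from which stands a steel spindle, 34 mm in diameter, with a tapered end; on the spindle slides the aluminium thrust plate, 84 mm wide, 5 mm thick, on a spring. Carrier, spindle and plate stand out by a different, unmeasured amount each time.
- head_axis (a point): On the spindle's upright axis at the hub's top face, 28 mm above the bench. The spindle's end is 47 to 72 mm above this point. Down from the spindle's end: groove (28 mm in diameter) from 14 to 24 mm; top of the unloaded plate at 13 mm, hiding the groove. Pushed down, the plate resists with 3 N at first and 1 N more per mm; at 13 mm (16 N) it bottoms.
- ring_right (a joint): The ring's other half, always equal to ring_left. With the spread ring flat on the plate, the ring is within the groove's width when the plate is 6 to 11 mm down, that is when pressed with 9 to 14 N (11.5 N is best). Let go there, it contracts into the groove, and the plate then presses it up against the groove's upper edge.
- brass_tee: bystander: brass tee, loose, to be left alone
- big_nut: bystander: big steel nut, loose, to be left alone
- nut_small: bystander: small nut, loose, to be left alone
- spacer_ring: bystander: spacer ring, loose, to be left alone
- coupler_small: bystander: small coupler, loose, to be left alone
- grease_barb: bystander: grease barb, loose, to be left alone
There are look-alikes about, which are no part of the job. Of the things that look like the bearing_head, take the one that is nearest to the robot's base at the start. What is shaped like the snap_ring but green is not meant.

How it is judged:
On the way, in this order (a step that is already met when the one before it is completed fails the run):
1. the ring is spread by its eyes and lifted clear of the bench (value of joint ring_left above 0.15 rad and height (world z) of ring_centre above 0.02 m), for 0.1 s.
2. the spread ring is brought over the end of the spindle (value of joint ring_left above 0.13 rad and horizontal distance between ring_centre and head_axis below 0.01 m and z of ring_centre in the frame of head_axis below 0.066 m), for 0.1 s.
At the end, for the whole second after the job is handed in: The ring has contracted into the groove (each half open by 0.006 to 0.07 rad), its centre within 6 mm of the spindle axis and 22 to 65 mm above the hub face, level within 0.14 rad, holding the thrust plate at least 3.5 mm down, released and at rest (value of joint ring_left between 0.006 and 0.07 rad and horizontal distance between ring_centre and head_axis below 0.006 m and angle between ring_centre's own z axis and vertical below 0.14 rad and z of ring_centre in the frame of head_axis between 0.022 and 0.065 m and value of joint thrust_plate above 0.0035 m and linear speed of snap_ring below 0.01 m/s); the robot touches nothing.
It fails at once if the thrust plate is pressed down to its stop (12.5 mm, about 15.5 N) (value of joint thrust_plate above 0.0125 m).
It fails at once if a bystander (brass tee, nuts, spacer ring, coupler, grease barb) is pushed more than 30 mm away (distance of any of brass_tee, big_nut, nut_small, spacer_ring, coupler_small, grease_barb from where it was at the start of the episode above 0.03 m).
It also fails if it takes over 51 s, if anything falls off the work surface, if the arm or the gripper's body presses on something with over 40 N, if the wrist force passes 120 N, or if a joint passes its speed limit or range.

### The arm

A 6-joint arm with a two-finger parallel gripper is mounted at the origin on a cart in front of the work surface, level with it; the furniture and walls round the work are solid. World frame = base frame: x ahead of the robot, y to its left, z up, the work surface at z = 0. Lengths are in m, angles in rad, forces in N, time in s.
With the tool pointing down it reaches from about 0.275 to 1 m from the base axis. Payload 8.4 kg.
Tool frame: the origin (TCP) lies on the centre line of the jaws, within the pads' length; the fingertips stand 17 mm ahead of it and the grasp point (between the pads) lies 2 mm behind it (bot.tcp_to_tips is the y of the fingertips in the tool frame, in m); y points along the fingers, z is the direction in which the jaws open and shut, and the axes are right-handed (so a half turn about y gives the same grasp; the last joint's range is limited). The gripper opens to 85 mm and grips with 20 to 120 N. Pads are 22 mm wide; open, the fingers measure 114 mm over their backs; the gripper's body (76 mm by 85 mm) begins 54 mm behind the grasp point. The pads swing forward as they close: fully open they stand 13 mm farther back than shut.
Start: joints at [-1.158, 0.353, 1.633, -0, 1.155, -0.002], TCP at [0.252, -0.572, 0.248] pointing down, gripper open.
Joint ranges: [-2.63, 2.63], [-0.92, 2.1], [0.06, 2.66], [-1.3, 4.44], [0, 2.69], [-3.02, 3.02]. Speed limits (rad/s): [2.22, 2.22, 2.79, 3.14, 3.14, 3.14].

### API

Orientations are given as a unit quaternion [x, y, z, w].
In Python, from workcell import bot, hand, kinematics, get_obs, vision, hand_in gives the robot as it stands. The module is installed in compiled form; this text tells all that it offers. Calls block until the motion is done:
- bot.reach(position, orientation): joint-space move of the TCP to a pose.
- bot.servo_line(position, ori=None, velocity=0.15): straight line of the TCP; ori=None keeps the orientation; velocity is the mean speed in m/s.
- bot.goto_joints(angles): joint-space move.
- hand.move_gripper(opening, strength=None): finger opening in m; strength is the grip in N (None keeps the last); returns when the fingers have stopped.
- bot.dwell(seconds).
- kinematics.solve_ik(position, orientation): joint angles nearest the present ones, or None.
- get_obs(): the state.
- vision.read_camera(name): name is "scene" or "top" or "wrist"; returns a dict with "frame" (400x640x3 uint8, red, green, blue), "intrinsics" (3x3 intrinsics, pixels), "view" (4x4, takes a point from world to camera coordinates). Camera axes: x right, y down, z forward; pixel columns grow to the right and rows downward; lengths in m; the calibration is good to about 2 mm. A picture is of the moment at which its call begins. There is no depth.
A pose or a line that the arm cannot do raises bot.IKError and nothing moves.
- hand_in(): hands the job in, once; it reports no verdict.
The state is a dict: "time_s": time; "joint_pos": joint angles; "joint_vel": joint speeds; "joint_efforts": joint torques, N m; "position": TCP position; "orientation": TCP orientation; "wrist_force": force on the tool from outside, world axes, zero at the start; "ft_torque": the same for the moment, N m; "gripper_width": finger opening in m.
Only numpy, scipy, OpenCV 4.12 (cv2) and the standard library are available. Lean on these libraries where they do the work, as an engineer would, in place of code of your own. Each camera call takes 0.05 s, during which the arm holds its last target.

## Working session

There is one attempt and no reset: what is moved stays moved. The work goes in short steps, each a Python script; the robot and the scene stay as the last script left them, time stands still between calls to the robot, and variables do not carry over. Pictures are saved under pics/ and viewed, and the job is handed in when it is done.

```bash
mkdir -p pics; ls
python3 - <<'E'
from workcell import bot,hand,get_obs,vision
import cv2,numpy as np
for n in ["scene","top","wrist"]:
    r=vision.read_camera(n); cv2.imwrite(f"pics/{n}0.png",r["frame"][:,:,::-1]); np.savez(f"pics/{n}0.npz",**r)
    print(n,r["intrinsics"].round(1).tolist(),r["view"].round(3).tolist())
print(get_obs())
E
```

```text
pics
scene [[448.8, 0.0, 319.1], [0.0, 448.8, 200.7], [0.0, 0.0, 1.0]] [[0.857, -0.515, 0.017, -0.501], [-0.258, -0.458, -0.851, 0.215], [0.446, 0.725, -0.525, 0.563], [0.0, 0.0, 0.0, 1.0]]
top [[385.9, 0.0, 314.5], [0.0, 385.9, 198.7], [0.0, 0.0, 1.0]] [[0.016, -1.0, -0.0, 0.048], [-0.998, -0.016, -0.058, 0.621], [0.058, 0.001, -0.998, 0.88], [0.0, 0.0, 0.0, 1.0]]
wrist [[295.9, 0.0, 318.1], [0.0, 295.9, 196.1], [0.0, 0.0, 1.0]] [[0.404, -0.915, -0.002, -0.624], [-0.864, -0.382, 0.328, -0.043], [-0.301, -0.131, -0.945, 0.383], [0.0, 0.0, 0.0, 1.0]]
{'time_s': 0.15, 'joint_pos': array([-1.15842574e+00,  3.53496348e-01,  1.63395584e+00,  8.36156637e-06,
        1.15517946e+00, -2.39914398e-03]), 'joint_vel': array([-0.00137601, -0.00177255, -0.00237539,  0.00068143, -0.00092747,
        0.00052661]), 'joint_efforts': array([-3.81958007e-04, -6.05638647e+01, -3.42335236e+01, -1.54917789e-04,
        6.15007128e-03,  3.44761382e-06]), 'position': array([ 0.25173029, -0.57169707,  0.24773277]), 'orientation': array([-0.14566529,  0.69231576, -0.69159536,  0.14552104]), 'wrist_force': array([-0.69174597, -0.07550554,  0.02606677]), 'ft_torque': array([-0.00254762, -0.00888458,  0.02161004]), 'gripper_width': 0.08518799768476658}
```

View pics/scene0.png

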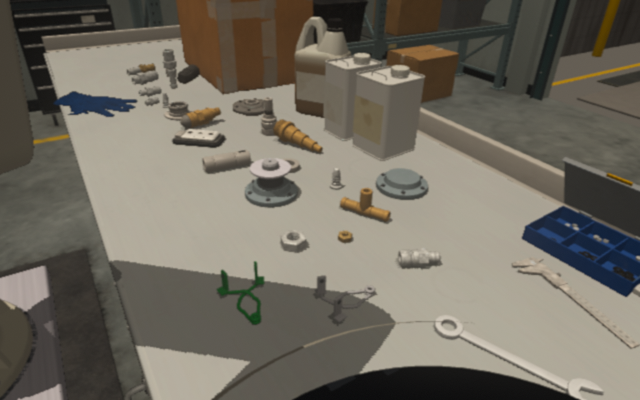

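View pics/top0.png

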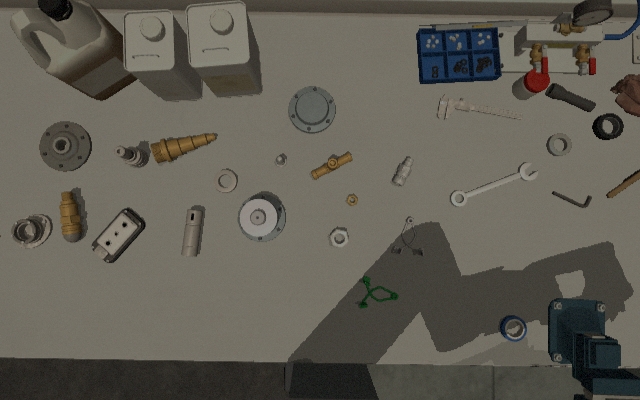

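View pics/wrist0.png

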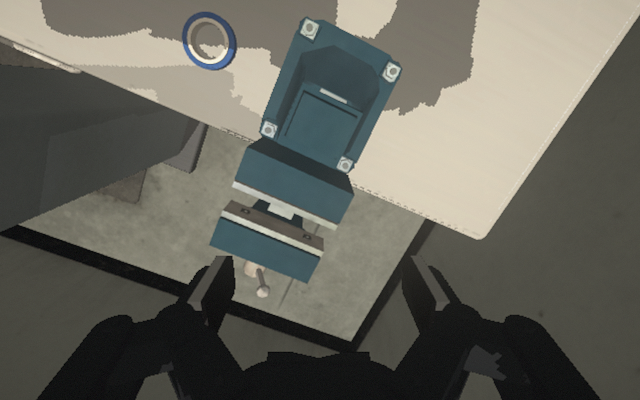

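Run:
```python
import cv2,numpy as np
s=cv2.imread("pics/scene0.png");t=cv2.imread("pics/top0.png")
a=cv2.resize(t[205:265,375:445],None,fx=8,fy=8,interpolation=cv2.INTER_CUBIC)[:,:560]
cv2.imwrite("pics/c1.png",cv2.convertScaleAbs(a,alpha=1.8))
b=cv2.resize(t[185:250,230:300],None,fx=8,fy=8,interpolation=cv2.INTER_CUBIC);cv2.imwrite("pics/c2.png",b)
c=cv2.resize(s[265:335,290:390],None,fx=8,fy=8,interpolation=cv2.INTER_CUBIC);cv2.imwrite("pics/c3.png",cv2.convertScaleAbs(c,alpha=1.5))
d=cv2.resize(s[150:210,235:310],None,fx=8,fy=8,interpolation=cv2.INTER_CUBIC);cv2.imwrite("pics/c4.png",d)
```

```text
(no output)
```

View pics/c1.png

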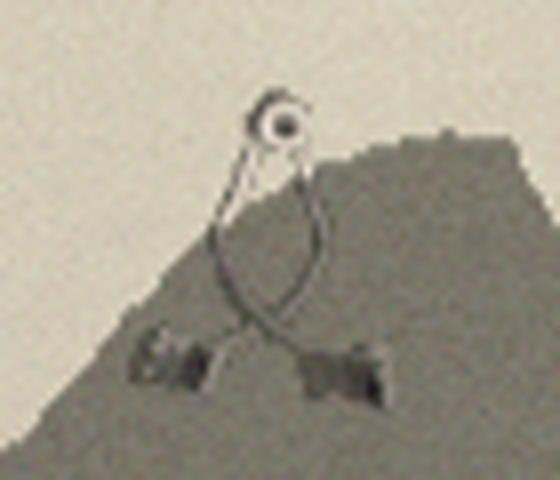

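View pics/c2.png

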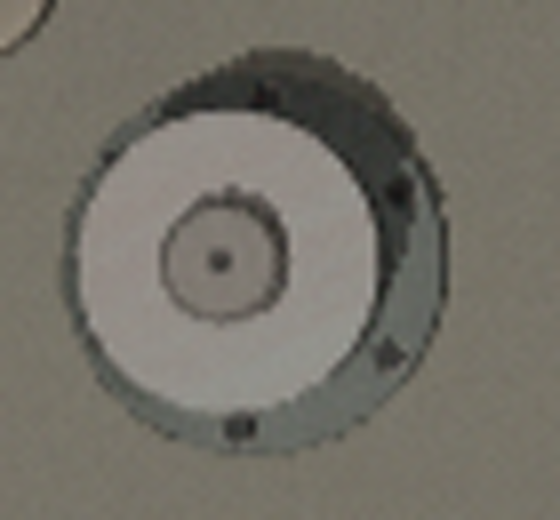

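View pics/c3.png

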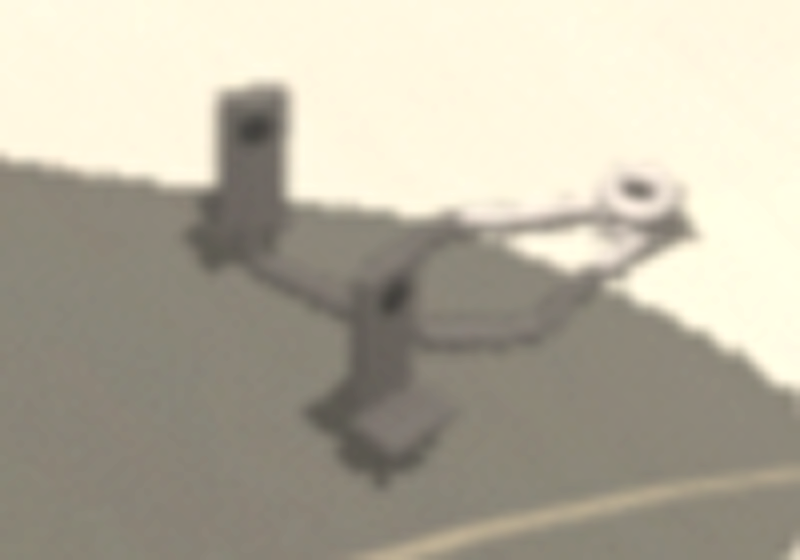

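View pics/c4.png

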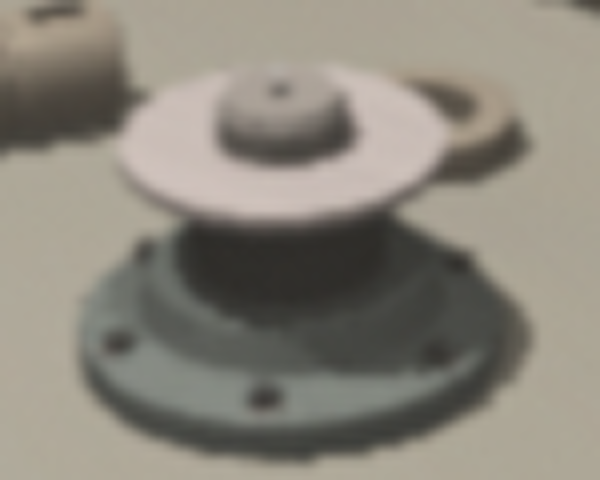

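```bash
cat > h.py <<'E'
from workcell import bot,hand,kinematics,get_obs,vision
import cv2,numpy as np
from scipy.spatial.transform import Rotation as R
def P(npz): return npz["intrinsics"]@npz["view"][:3]
def tri(obs):
    A=[]
    for Pm,(u,v) in obs: 
        A+= [u*Pm[2]-Pm[0], v*Pm[2]-Pm[1]]
    A=np.array(A); X=np.linalg.lstsq(A[:,:3],-A[:,3],rcond=None)[0]
    res=[ (Pm@np.append(X,1))[:2]/(Pm@np.append(X,1))[2]-np.array(p) for Pm,p in obs]
    return X,np.round(res,1).tolist()
def onz(Pm,uv,z):
    A=np.array([uv[0]*Pm[2]-Pm[0],uv[1]*Pm[2]-Pm[1]]); 
    xy=np.linalg.solve(A[:,:2],-(A[:,3]+A[:,2]*z)); return np.append(xy,z)
def proj(Pm,X):
    q=Pm@np.append(X,1); return q[:2]/q[2]
def snap(name,cam="wrist"):
    r=vision.read_camera(cam); cv2.imwrite(f"pics/{name}.png",r["frame"][:,:,::-1]); np.savez(f"pics/{name}.npz",**r); return r
def L(name): return P(np.load(f"pics/{name}.npz"))
def down(yaw):
    # tool y -> down; tool z (jaw direction) -> horizontal at angle yaw
    z=np.array([np.cos(yaw),np.sin(yaw),0]);y=np.array([0,0,-1.]);x=np.cross(y,z)
    return R.from_matrix(np.stack([x,y,z],1)).as_quat()
E
python3 - <<'E'
from h import *
S,T=L("scene0"),L("top0")
print("spindle",tri([(S,(270,161)),(T,(257.4,217.6))]))
print("coil",tri([(S,(290+637/8,265+188/8)),(T,(410.5,220.25))]), onz(T,(410.5,220.25),.011))
for uv in [(375+172/8,205+365/8),(375+345/8,205+375/8)]: print("eye",onz(T,uv,.01),onz(T,uv,.044))
print("eyes sc",onz(S,(290+255/8,265+88/8),.044),onz(S,(290+390/8,265+280/8),.044))
print(R.from_quat(get_obs()["orientation"]).as_matrix().round(2))
r=np.load("pics/wrist0.npz")["view"]; print("wrist cam pos",-r[:3,:3].T@r[:3,3])
for n in "x": print(onz(T,(312,109),0),onz(T,(65,146),0))
E
```

```text
spindle (array([0.57477583, 0.18057165, 0.07616947]), [[-0.4, -0.0], [0.2, -0.4]])
coil (array([ 0.5741321 , -0.16787828,  0.00996245]), [[-0.2, 0.0], [0.1, -0.1]]) [ 0.57380226 -0.16740725  0.011     ]
eye [ 0.50262814 -0.13512806  0.01      ] [ 0.5050833  -0.12792016  0.044     ]
eye [ 0.50052708 -0.18550061  0.01      ] [ 0.50306121 -0.17639944  0.044     ]
eyes sc [ 0.504753  -0.1394467  0.044    ] [ 0.49914249 -0.19365529  0.044     ]
[[-0.92 -0.    0.4 ]
 [-0.4   0.   -0.92]
 [-0.   -1.   -0.  ]]
wrist cam pos [ 0.32982537 -0.5378304   0.37454355]
[0.83755247 0.06723289 0.        ] [0.73838346 0.65706834 0.        ]
```

Run:
```python
from h import *
print(bot.tcp_to_tips)
bot.reach([0.502,-0.165,0.17],down(-np.pi/2)); snap("w1"); 
bot.servo_line([0.502,-0.165,0.11],velocity=.15); snap("w2")
o=get_obs();print(o["time_s"],o["position"],o["joint_pos"].round(2),o["wrist_force"],bot.tcp_to_tips)
```

```text
0.017
2.5667 [ 0.50254594 -0.16542322  0.11073912] [-0.32  0.38  1.95 -0.    0.81  1.25] [0.66985312 0.53800151 0.61098005] 0.017
```

View pics/w1.png

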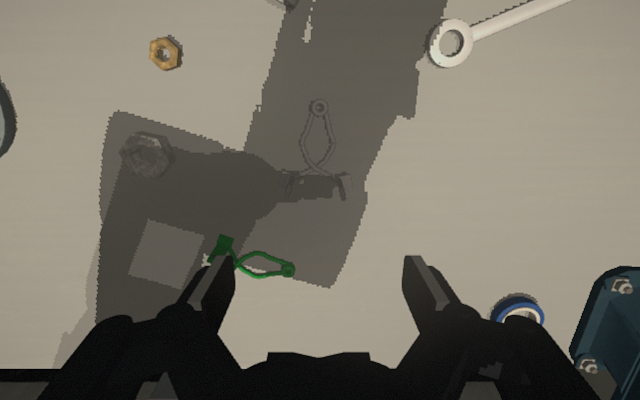

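View pics/w2.png

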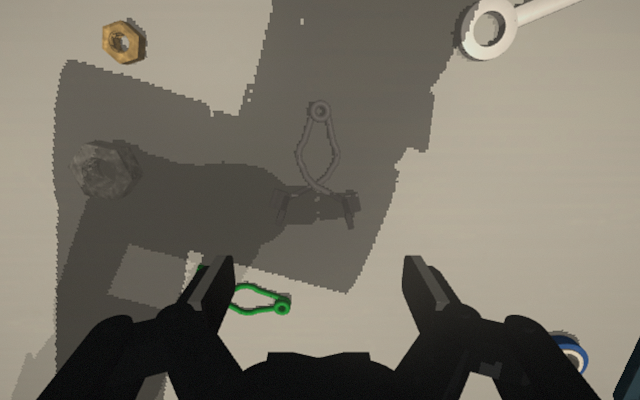

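Run:
```python
import cv2
for n,(x0,y0) in {"w1":(260,85),"w2":(255,90)}.items():
    s=cv2.imread(f"pics/{n}.png")[y0:y0+145,x0:x0+130]
    cv2.imwrite(f"pics/{n}c.png",cv2.convertScaleAbs(cv2.resize(s,None,fx=4,fy=4,interpolation=cv2.INTER_CUBIC),alpha=2.2))
```

```text
(no output)
```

View pics/w1c.png

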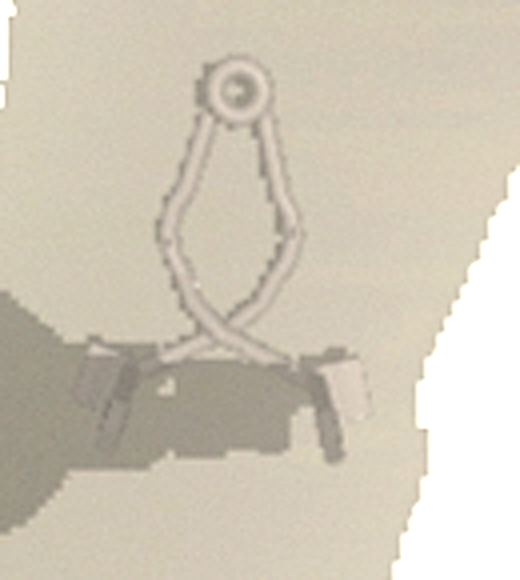

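View pics/w2c.png

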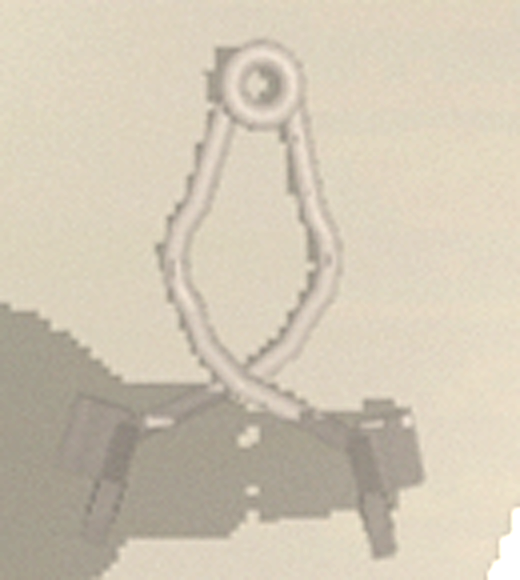

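Run:
```python
from h import *
S,T,A,B=L("scene0"),L("top0"),L("w1"),L("w2")
a=lambda x,y:(260+x/4,85+y/4)
b=lambda x,y:(255+x/4,90+y/4)
c=(290+637/8,265+188/8);t=(410.5,220.25)
print("coil",tri([(A,a(237,90)),(B,b(261,84))]),tri([(A,a(237,90)),(B,b(261,84)),(S,c),(T,t)]),onz(B,b(261,84),.011))
for n,p,q in [("Ltop",(110,447),(96,535)),("Rtop",(334,456),(383,550)),("Lshoulder",(95,378),(97,435)),("Rsh",(350,388),(393,450))]:
    print(n,tri([(A,a(*p)),(B,b(*q))]), onz(A,a(*p),.044),onz(B,b(*q),.044),onz(B,b(*q),.0115))
```

```text
coil (array([ 0.57479058, -0.1669573 ,  0.00764129]), [[0.1, -0.0], [-0.1, 0.0]]) (array([ 0.57451798, -0.16745   ,  0.00957369]), [[0.6, 0.4], [0.5, 0.6], [-0.2, -0.0], [-0.1, -0.3]]) [ 0.57499743 -0.16703508  0.011     ]
Ltop (array([ 0.49788521, -0.13746284,  0.04115104]), [[-0.3, -0.1], [0.4, 0.1]]) [ 0.4987763  -0.13808484  0.044     ] [ 0.49929315 -0.13756764  0.044     ] [ 0.48446944 -0.13285281  0.0115    ]
Rtop (array([ 0.49740427, -0.18867337,  0.04616995]), [[-0.0, 0.0], [0.0, -0.0]]) [ 0.49663308 -0.18889317  0.044     ] [ 0.49637562 -0.18891347  0.044     ] [ 0.48106087 -0.19284051  0.0115    ]
Lshoulder (array([ 0.49967962, -0.13006352, -0.00869929]), [[1.1, 0.3], [-1.3, -0.3]]) [ 0.51500613 -0.1352985   0.044     ] [ 0.5182559  -0.13855937  0.044     ] [ 0.50662375 -0.13401146  0.0115    ]
Rsh (array([ 0.50072681, -0.19558575,  0.00384002]), [[-0.5, 0.1], [0.7, -0.2]]) [ 0.51271821 -0.19199741  0.044     ] [ 0.51550694 -0.18995545  0.044     ] [ 0.50341212 -0.19405785  0.0115    ]
```

```bash
cat >> h.py <<'E'
def fz(n=3,dt=.02):
    v=[]
    for _ in range(n): bot.dwell(dt); v.append(get_obs()["wrist_force"][2])
    return float(np.mean(v))
def touch(x,y,z0,zmin,step=.0015,thr=2.5):
    f0=fz(); z=z0
    while z>zmin:
        z-=step; bot.servo_line([x,y,z],velocity=.03)
        bot.dwell(.03); f=get_obs()["wrist_force"][2]
        if f-f0>thr: break
    o=get_obs(); return z,o["position"][2],f0,f,o["time_s"]
E
python3 - <<'E'
from h import *
q=down(-np.pi/2-.05); x,y=.44,-.235
bot.reach([x,y,.045],q); hand.move_gripper(.048)
o=get_obs();print(o["time_s"],o["position"],o["gripper_width"])
print(touch(x,y,.032,.008))
bot.servo_line([x,y,.040],velocity=.1); hand.move_gripper(.016);print(get_obs()["gripper_width"])
print(touch(x,y,.026,.008))
bot.servo_line([x,y,.040],velocity=.1)
E
```

```text
3.5583 [ 0.44044315 -0.23479469  0.04529348] 0.04818813906525912
(0.013999999999999988, np.float64(0.014333745149931566), 0.029491742450117247, np.float64(7.1702394215329), 7.3917)
0.015986519010075903
(0.01699999999999999, np.float64(0.017309226000126795), 0.47264477806042055, np.float64(5.7085808712286745), 10.375)
```

```bash
python3 - <<'E'
from h import *
q=down(-np.pi/2-.05); x,y=.5025,-.1638
bot.servo_line([.44,-.235,.09],velocity=.25); hand.move_gripper(.068)
bot.reach([x,y,.09],q); bot.servo_line([x,y,.0307],velocity=.12)
print(fz(),get_obs()["position"])
hand.move_gripper(.008,45)
o=get_obs();print(o["gripper_width"],o["wrist_force"],o["time_s"])
bot.servo_line([x,y,.15],velocity=.15)
bot.dwell(.1);snap("g1");snap("g1s","scene")
o=get_obs();print(o["gripper_width"],o["wrist_force"],o["time_s"],o["position"])
E
python3 - <<'E'
import cv2
s=cv2.imread("pics/g1s.png")
E
```

```text
0.6498284202021972 [ 0.50278941 -0.16424537  0.03129185]
0.008317821308756612 [-1.41155386  3.53881404 17.05055903] 13.4083
0.008994243011557565 [-0.19565159  0.84845877 -0.44629096] 14.55 [ 0.5019518  -0.16361     0.14903736]
```

View pics/g1.png

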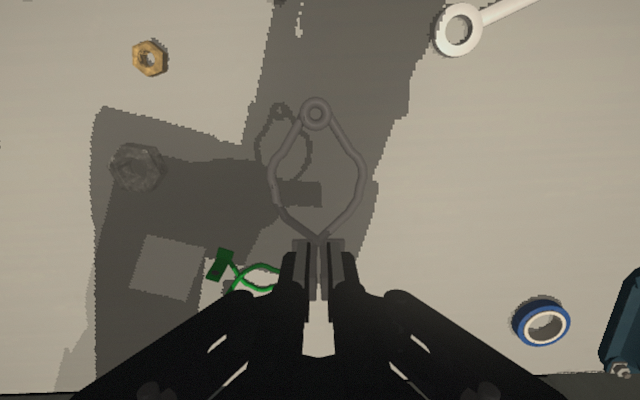

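View pics/g1s.png

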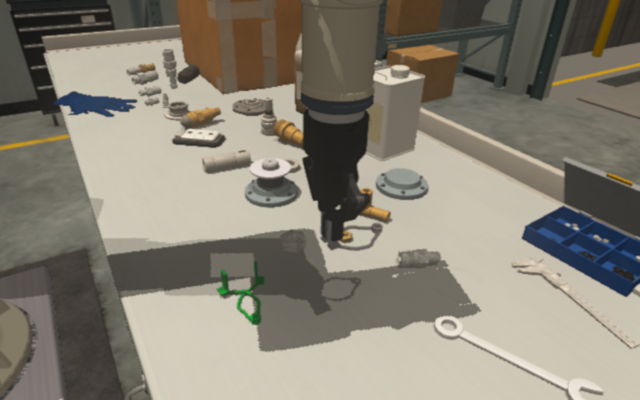

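Run:
```python
from h import *
W,S=L("g1"),L("g1s")
for n,p in dict(coil=(316.5,113.5),l=(271,175),r=(364,177)).items(): print(n,onz(W,p,.129 if n=="coil" else .121)-get_obs()["position"])
q=down(-np.pi/2)
bot.servo_line([.50,.10,.16],q,velocity=.25); bot.dwell(.1); snap("v1"); print(get_obs()["position"])
bot.servo_line([.5365,.1806,.15],q,velocity=.15); bot.dwell(.1); snap("v2"); snap("v2s","scene"); snap("v2t","top")
o=get_obs();print(o["gripper_width"],o["wrist_force"],o["time_s"],o["position"])
```

```text
coil [ 0.07579744 -0.0030575  -0.02003736]
l [ 0.04446735  0.02320752 -0.02803736]
r [ 0.04088627 -0.02697137 -0.02803736]
[0.50000761 0.09900199 0.15994613]
0.008694261980183766 [-1.21284953  0.48761118 -1.68577463] 16.9 [0.53631406 0.17993179 0.15016578]
```

View pics/v1.png

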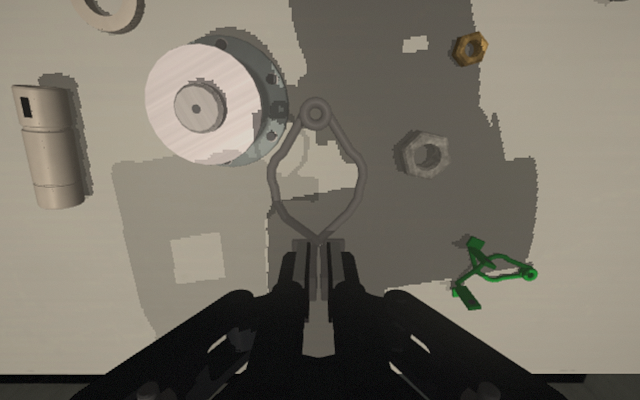

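View pics/v2.png

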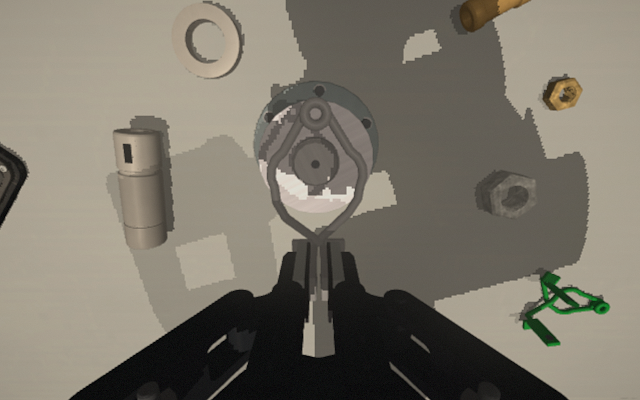

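View pics/v2s.png

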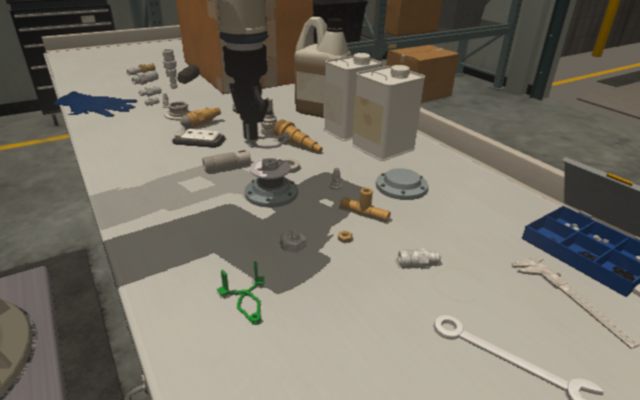

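View pics/v2t.png

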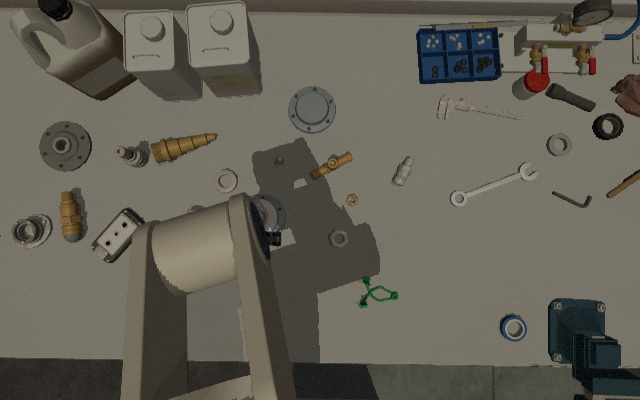

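Run:
```python
import cv2
for n,(x0,y0,w,h) in {"v1":(135,35,160,135),"v2":(245,75,145,180)}.items():
    s=cv2.imread(f"pics/{n}.png")[y0:y0+h,x0:x0+w]
    cv2.imwrite(f"pics/{n}c.png",cv2.convertScaleAbs(cv2.resize(s,None,fx=4,fy=4,interpolation=cv2.INTER_CUBIC)[:,:],alpha=1.3))
s=cv2.imread("pics/v2c.png");cv2.imwrite("pics/v2c.png",cv2.resize(s,None,fx=.8,fy=.8))
```

```text
(no output)
```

View pics/v1c.png

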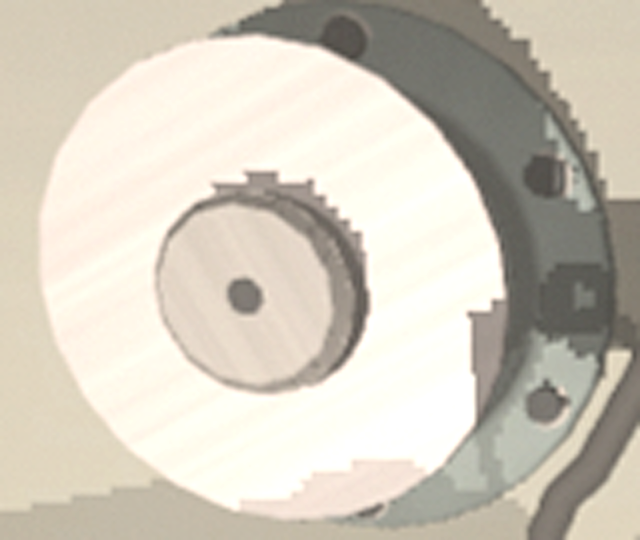

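View pics/v2c.png

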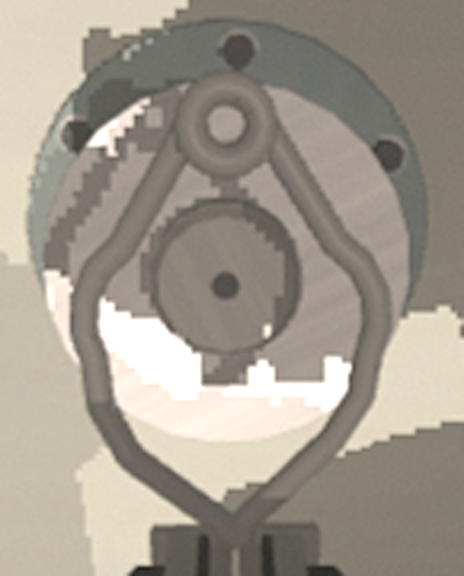

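Run:
```python
from h import *
S,T,A,B=L("scene0"),L("top0"),L("v1"),L("v2")
a,b=(196,109),(315.6,164.1)
print("wrist",tri([(A,a),(B,b)]),"all",tri([(A,a),(B,b),(S,(270,161)),(T,(257.4,217.6))]))
for z in (.074,.076,.078): print(z,onz(A,a,z),onz(B,b,z))
tcp=get_obs()["position"]; print(tcp)
px=lambda u,v:(245+u/3.2,75+v/3.2)
for n,p,z in [("coil",(226,123),.130),("L",(97,330),.1215),("Lc",(86,330),.1215),("R",(363,330),.1215),("Rc",(374,330),.1215),("coilbot",(226,175),.1215),("apex",(236,505),.122)]:
    print(n,(onz(B,px(*p),z)-tcp).round(4))
# scene coil
```

```text
wrist (array([0.57522779, 0.1814006 , 0.07817887]), [[0.1, -0.2], [-0.1, 0.2]]) all (array([0.57494951, 0.18120968, 0.07600658]), [[1.6, 0.1], [0.2, -0.2], [-0.4, -0.1], [-0.1, -0.5]])
0.074 [0.57491573 0.18312603 0.074     ] [0.57437802 0.18138384 0.074     ]
0.076 [0.57501241 0.18233271 0.076     ] [0.57484068 0.18136639 0.076     ]
0.078 [0.57510909 0.18153939 0.078     ] [0.57530335 0.18134893 0.078     ]
[0.53631406 0.17993179 0.15016578]
coil [ 0.0758  0.0009 -0.0202]
L [ 0.0413  0.023  -0.0287]
Lc [ 0.0413  0.0249 -0.0287]
R [ 0.0413 -0.0223 -0.0287]
Rc [ 0.0413 -0.0241 -0.0287]
coilbot [ 0.0672  0.001  -0.0287]
apex [ 0.0086 -0.0007 -0.0282]
```

Run:
```python
from h import *
S=L("v2s"); tcp=np.array([0.53631406,0.17993179,0.15016578])
for dz in (-.0202,-.024,-.016,-.028): print(dz,proj(S,tcp+[.0758,.0009,dz]).round(1), ((proj(S,tcp+[.0758,.0009,dz])-[225,135])*8).round())
s=cv2.imread("pics/v2s.png")[135:205,225:310]
cv2.imwrite("pics/v2sc.png",cv2.resize(s,None,fx=8,fy=8,interpolation=cv2.INTER_CUBIC))
```

```text
-0.0202 [285.4 132.8] [483. -18.]
-0.024 [285.4 134.5] [483.  -4.]
-0.016 [285.3 130.8] [483. -34.]
-0.028 [285.5 136.4] [484.  11.]
```

View pics/v2sc.png

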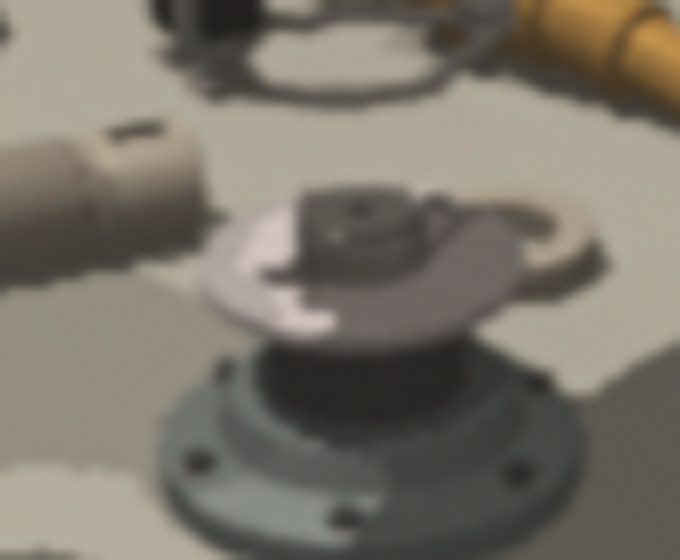

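Run:
```python
from h import *
S=L("v2s"); tcp=np.array([0.53631406,0.17993179,0.15016578])
s=cv2.imread("pics/v2s.png")[105:155,235:305]
s=cv2.resize(s,None,fx=10,fy=10,interpolation=cv2.INTER_CUBIC)
s=cv2.convertScaleAbs(s,alpha=1.5)
for p,c in [((.0758,.0009,-.0202),(0,0,255)),((.0413,.0249,-.0285),(0,255,0)),((.0413,-.0241,-.0285),(255,0,0)),((0,0,-.017),(0,255,255))]:
    u=(proj(S,tcp+p)-[235,105]+.5)*10; cv2.circle(s,(int(u[0]),int(u[1])),4,c,1)
cv2.imwrite("pics/v2sd.png",s)
```

```text
(no output)
```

View pics/v2sd.png

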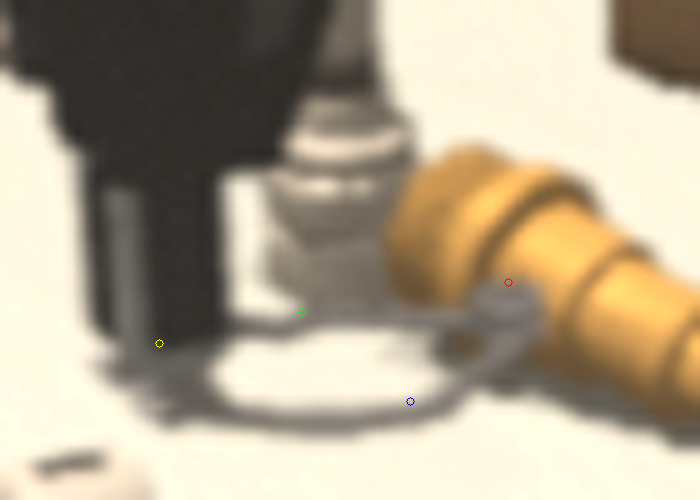

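Run:
```python
from h import *
bot.servo_line([.5336,.1815,.122],velocity=.08); bot.dwell(.1); snap("d1"); 
o=get_obs();print(o["gripper_width"],o["wrist_force"],o["time_s"],o["position"])
B=L("d1"); t=o["position"]
s=cv2.imread("pics/d1.png")[75:255,245:390]
s=cv2.resize(s,None,fx=3.3,fy=3.3,interpolation=cv2.INTER_CUBIC)
s=cv2.convertScaleAbs(s,alpha=1.5)
def circ(c,r,col):
    for a in np.linspace(0,2*np.pi,60):
        u=(proj(B,c+r*np.array([np.cos(a),np.sin(a),0]))-[245,75]+.5)*3.3; cv2.circle(s,(int(u[0]),int(u[1])),1,col,-1)
circ(np.array([.5751,.1813,.077]),.0008,(0,0,255))
circ(np.array([.5751,.1813,.067]),.017,(0,0,255))
circ(t+[.0417,.0004,-.0285],.019,(0,255,0))
cv2.imwrite("pics/d1c.png",s)
```

```text
0.008585480096913012 [-0.88126382  0.23435973 -0.9537981 ] 17.55 [0.5339762  0.18161331 0.1223983 ]
```

View pics/d1c.png

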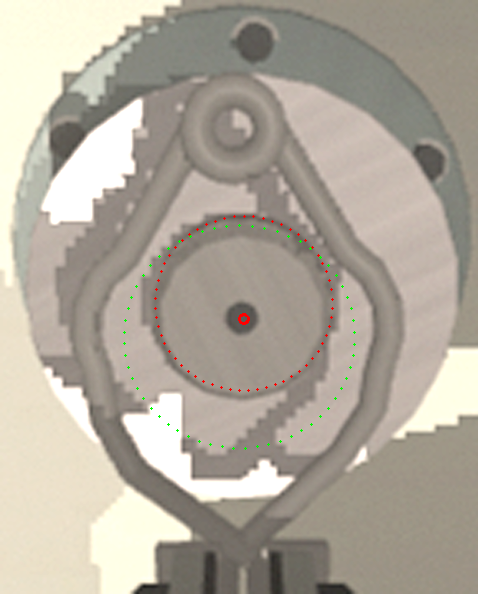

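Run:
```python
from h import *
X,Y=.5333,.1812
bot.servo_line([X,Y,.101],velocity=.06)
f0=fz(4); print("f0",f0,get_obs()["position"])
z=.101
while z>.082:
    z-=.0015 if z>.0 else 0
    bot.servo_line([X,Y,z],velocity=.03); f=fz(2,.03)-f0
    o=get_obs(); print(round(z,4),o["position"].round(4),round(f,2),o["wrist_force"].round(1),round(o["time_s"],2))
    if f>6: break
snap("e1")
```

```text
f0 -0.513292000788599 [0.53332853 0.18121356 0.10090549]
0.0995 [0.5334 0.1812 0.0996] -0.79 [ 0.6  0.4 -1.5] 18.43
0.098 [0.5333 0.1812 0.098 ] -0.06 [-1.1  0.  -0.7] 18.75
0.0965 [0.5335 0.1813 0.0966] 1.22 [-0.4  1.   0.9] 19.07
0.095 [0.5335 0.1813 0.0951] 2.9 [0.9 1.2 2.3] 19.38
0.0935 [0.5335 0.1813 0.0936] 4.33 [-0.3 -0.   3.7] 19.7
0.092 [0.5335 0.1813 0.0922] 5.62 [-1.   1.   5.3] 20.02
0.0905 [0.5335 0.1813 0.0908] 7.15 [-0.7  0.6  7.1] 20.33
```

View pics/e1.png

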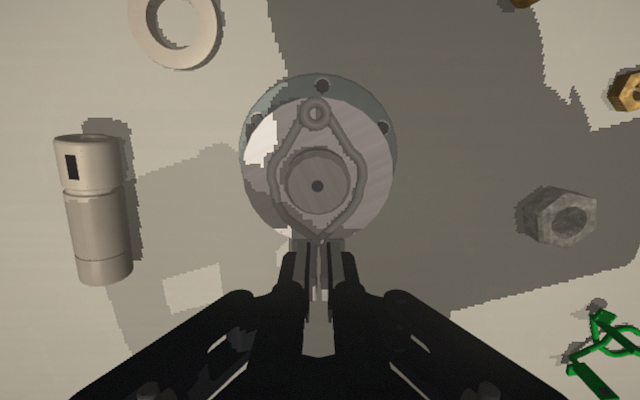

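Run:
```python
from h import *
X,Y=.5333,.1812; f0=-.8
for z in (.089,.0875,.0866):
    bot.servo_line([X,Y,z],velocity=.03); f=fz(3,.03)-f0
    o=get_obs(); print(round(z,4),o["position"].round(4),round(f,2),o["wrist_force"].round(1),round(o["time_s"],2))
snap("e2");snap("e2s","scene")
s=cv2.imread("pics/e2s.png")[120:205,225:310]
cv2.imwrite("pics/e2sc.png",cv2.convertScaleAbs(cv2.resize(s,None,fx=7,fy=7,interpolation=cv2.INTER_CUBIC),alpha=1.5))
s=cv2.imread("pics/e2.png")[75:255,235:400]
cv2.imwrite("pics/e2c.png",cv2.convertScaleAbs(cv2.resize(s,None,fx=3.3,fy=3.3,interpolation=cv2.INTER_CUBIC),alpha=1.5))
```

```text
0.089 [0.5334 0.1813 0.0894] 9.19 [-0.8 -0.3  7.9] 20.73
0.0875 [0.5335 0.1813 0.088 ] 10.95 [-1.5  1.5 10.4] 21.08
0.0866 [0.5335 0.1814 0.0872] 11.04 [-2.6  0.  10.3] 21.43
```

View pics/e2sc.png

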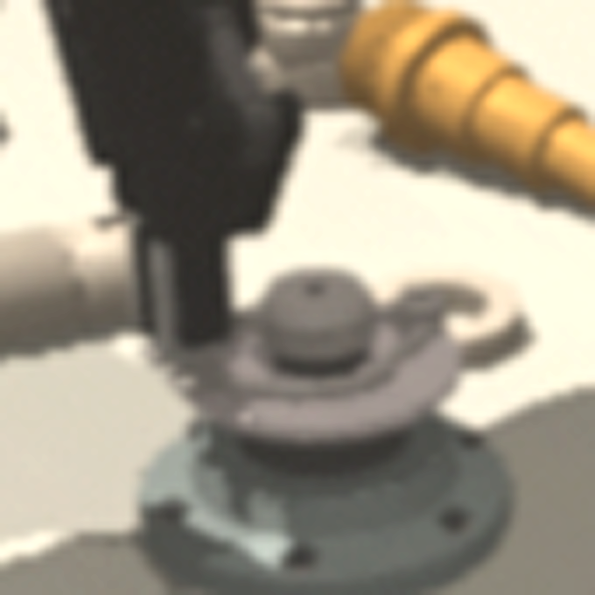

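View pics/e2c.png

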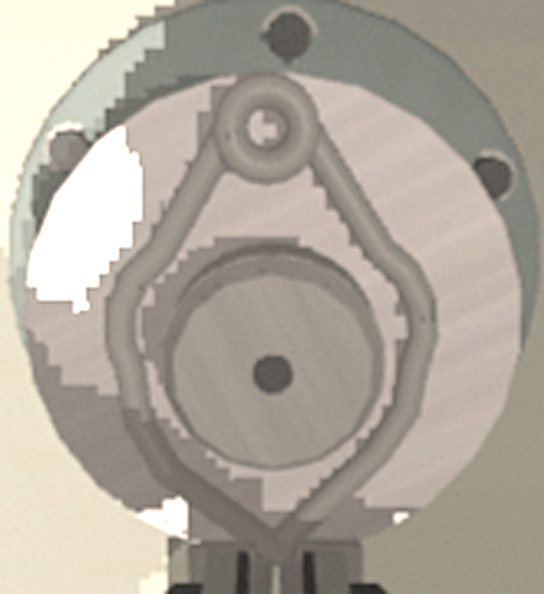

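Run:
```python
from h import *
X,Y=.5333,.1812; f0=-.8; z=.0866
for w in (.0125,.016,.020,.024,.028,.032):
    hand.move_gripper(w); f=fz(2,.03)-f0
    d=np.clip((11.7-f)*.8e-3,-.0015,.0012)
    o=get_obs(); print(w,round(o["gripper_width"],4),round(z,4),o["position"].round(4),round(f,2),round(o["time_s"],2))
    if abs(d)>.0003:
        z=max(z+(-d),.0815); bot.servo_line([X,Y,z],velocity=.03); f=fz(2,.03)-f0; print("   ->",round(z,4),round(f,2))
    if f>13.5 or f<8.5: print("stop");break
snap("f1");snap("f1s","scene");print(get_obs()["time_s"])
s=cv2.imread("pics/f1s.png")[120:205,225:310]
cv2.imwrite("pics/f1sc.png",cv2.convertScaleAbs(cv2.resize(s,None,fx=7,fy=7,interpolation=cv2.INTER_CUBIC),alpha=1.5))
s=cv2.imread("pics/f1.png")[75:255,235:400]
cv2.imwrite("pics/f1c.png",cv2.convertScaleAbs(cv2.resize(s,None,fx=3.3,fy=3.3,interpolation=cv2.INTER_CUBIC),alpha=1.5))
```

```text
0.0125 0.0129 0.0866 [0.5336 0.1812 0.0872] 10.77 21.82
   -> 0.0859 11.2
0.016 0.0162 0.0859 [0.5338 0.1811 0.0865] 10.79 22.42
   -> 0.0851 11.97
0.02 0.0203 0.0851 [0.5339 0.181  0.0858] 11.66 23.02
0.024 0.0239 0.0851 [0.5339 0.1811 0.0858] 9.8 23.3
   -> 0.0839 10.82
0.028 0.0281 0.0839 [0.5339 0.1811 0.0846] 10.92 23.9
   -> 0.0833 11.69
0.032 0.0317 0.0833 [0.5338 0.1811 0.0839] 9.95 24.5
   -> 0.0821 11.04
24.9167
```

View pics/f1sc.png

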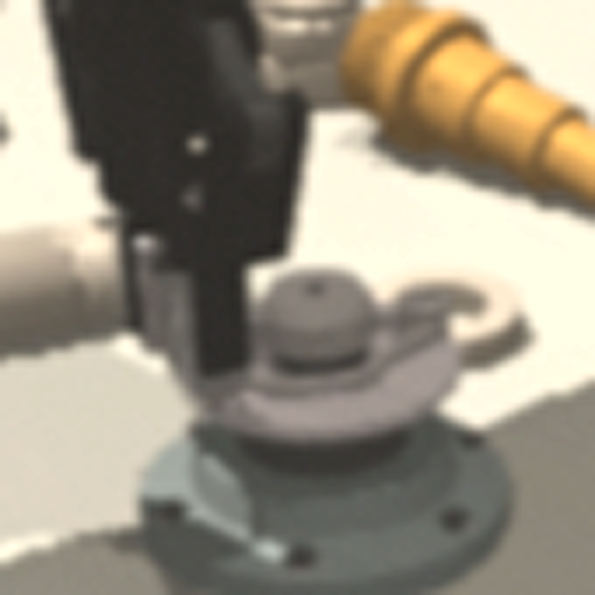

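View pics/f1c.png

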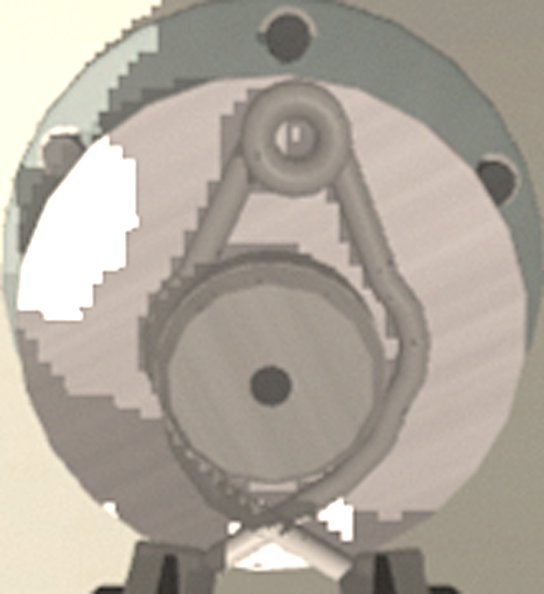

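Run:
```python
from h import *
X,Y=.5333,.1812; f0=-.8; z=.0821
for w in (.035,.038,.041,.044):
    hand.move_gripper(w); f=fz(2,.03)-f0
    d=np.clip((11.5-f)*.8e-3,-.0015,.0012)
    o=get_obs(); print(w,round(o["gripper_width"],4),round(z,4),o["position"].round(4),round(f,2),round(o["time_s"],2))
    if abs(d)>.0003:
        z=max(z+(-d),.0790); bot.servo_line([X,Y,z],velocity=.03); f=fz(2,.03)-f0; print("   ->",round(z,4),round(f,2))
    if f>13.5 or f<8.: print("stop");break
snap("f2");snap("f2s","scene");print(get_obs()["time_s"])
s=cv2.imread("pics/f2s.png")[120:205,225:310]
cv2.imwrite("pics/f2sc.png",cv2.convertScaleAbs(cv2.resize(s,None,fx=7,fy=7,interpolation=cv2.INTER_CUBIC),alpha=1.5))
s=cv2.imread("pics/f2.png")[75:275,235:400]
cv2.imwrite("pics/f2c.png",cv2.convertScaleAbs(cv2.resize(s,None,fx=3,fy=3,interpolation=cv2.INTER_CUBIC),alpha=1.5))
```

```text
0.035 0.0349 0.0821 [0.5339 0.1812 0.0827] 9.95 25.2
   -> 0.0809 10.77
0.038 0.0385 0.0809 [0.5341 0.1814 0.0816] 10.66 25.8
   -> 0.0802 11.5
0.041 0.0411 0.0802 [0.5343 0.1816 0.0811] 11.43 26.4
0.044 0.0441 0.0802 [0.5344 0.1817 0.0811] 10.65 26.68
   -> 0.0795 10.61
27.1
```

View pics/f2sc.png

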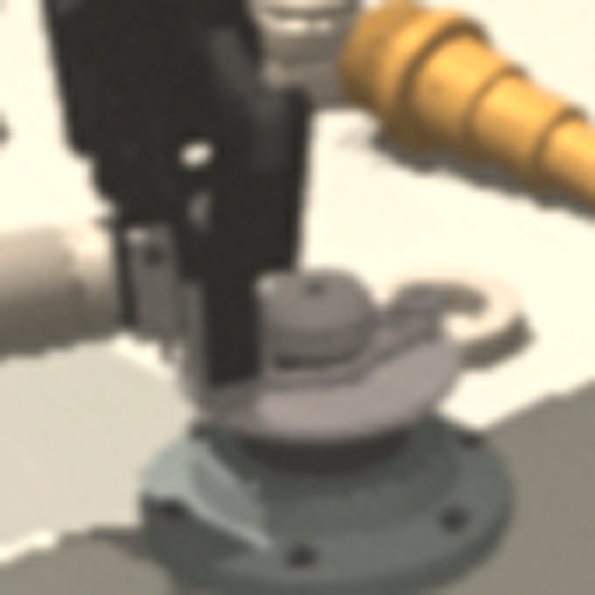

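View pics/f2c.png

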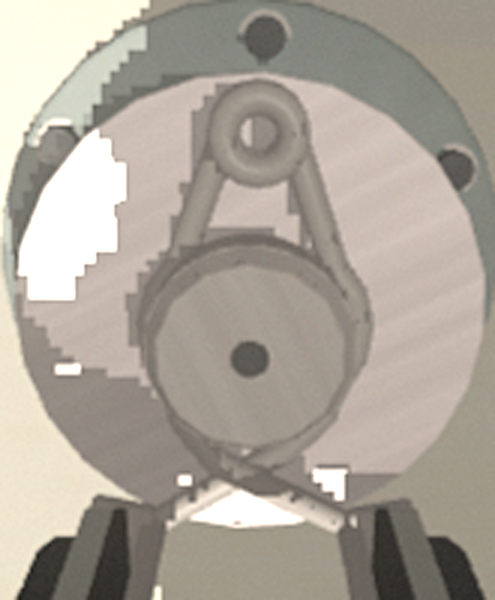

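Run:
```python
from h import *
X,Y=.5333,.1812; f0=-.8; z=.0795
for w in (.047,.050,.054):
    hand.move_gripper(w); f=fz(2,.03)-f0
    d=np.clip((11.-f)*.7e-3,-.0015,.0010)
    o=get_obs(); print(w,round(o["gripper_width"],4),round(z,4),o["position"].round(4),round(f,2),o["wrist_force"].round(1),round(o["time_s"],2))
    if abs(d)>.0003 and w<.054:
        z=max(z+(-d),.0780); bot.servo_line([X,Y,z],velocity=.03); f=fz(2,.03)-f0; print("   ->",round(z,4),round(f,2))
snap("f3");snap("f3s","scene");print(get_obs()["time_s"])
s=cv2.imread("pics/f3s.png")[120:205,225:310]
cv2.imwrite("pics/f3sc.png",cv2.convertScaleAbs(cv2.resize(s,None,fx=7,fy=7,interpolation=cv2.INTER_CUBIC),alpha=1.5))
s=cv2.imread("pics/f3.png")[75:275,235:400]
cv2.imwrite("pics/f3c.png",cv2.convertScaleAbs(cv2.resize(s,None,fx=3,fy=3,interpolation=cv2.INTER_CUBIC),alpha=1.5))
```

```text
0.047 0.047 0.0795 [0.5346 0.1818 0.0805] 10.4 [-0.   2.1  9.6] 27.38
   -> 0.0791 11.11
0.05 0.05 0.0791 [0.5349 0.1817 0.08  ] 9.69 [2.3 0.7 8.7] 27.98
   -> 0.0782 13.02
0.054 0.0541 0.0782 [0.5351 0.1814 0.0793] 10.86 [ 1.9 -1.8 10.2] 28.58
28.6833
```

View pics/f3sc.png

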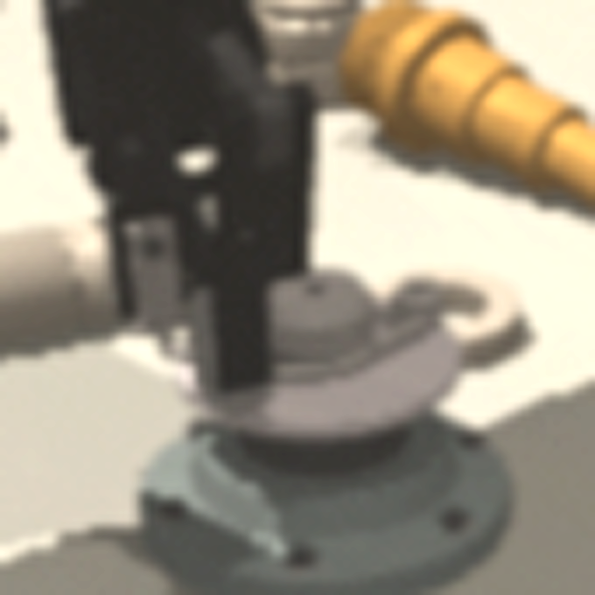

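View pics/f3c.png

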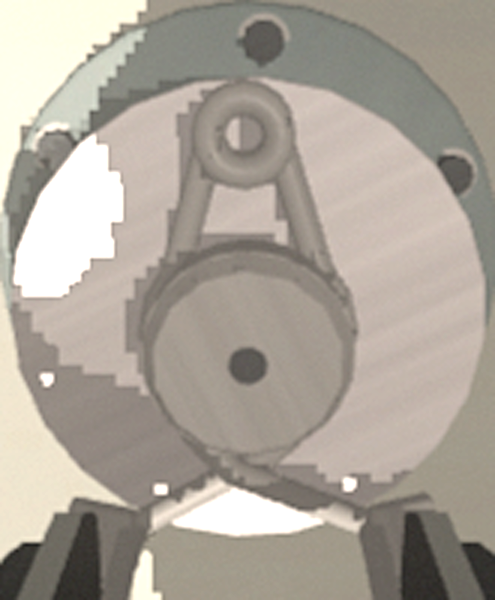

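Run:
```python
from h import *
f0=-.8
for w in (.058,.064,.070): hand.move_gripper(w); print(w,fz(2)-f0)
o=get_obs();p=o["position"]; bot.servo_line([.5333,.1812,.100],velocity=.05); print(get_obs()["wrist_force"].round(1))
bot.servo_line([.5333,.1812,.165],velocity=.15);bot.dwell(.2)
snap("h1");snap("h1s","scene");o=get_obs();print(o["time_s"],o["wrist_force"])
s=cv2.imread("pics/h1s.png")[120:205,225:310]
cv2.imwrite("pics/h1sc.png",cv2.convertScaleAbs(cv2.resize(s,None,fx=7,fy=7,interpolation=cv2.INTER_CUBIC),alpha=1.3))
s=cv2.imread("pics/h1.png")[85:285,225:400]
cv2.imwrite("pics/h1c.png",cv2.convertScaleAbs(cv2.resize(s,None,fx=3,fy=3,interpolation=cv2.INTER_CUBIC),alpha=1.5))
```

```text
0.058 9.721634452590227
0.064 6.85531603130321
0.07 1.3438988631609436
[-0.4  0.3 -0.4]
30.9333 [0.20103565 0.58529858 1.09480394]
```

View pics/h1sc.png

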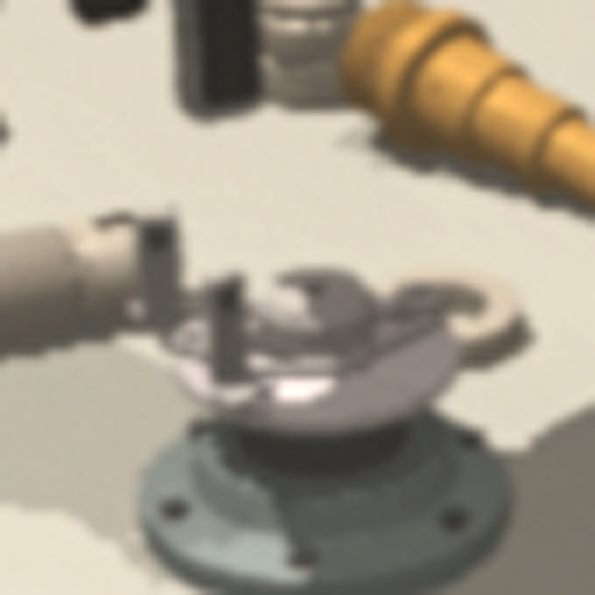

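View pics/h1c.png

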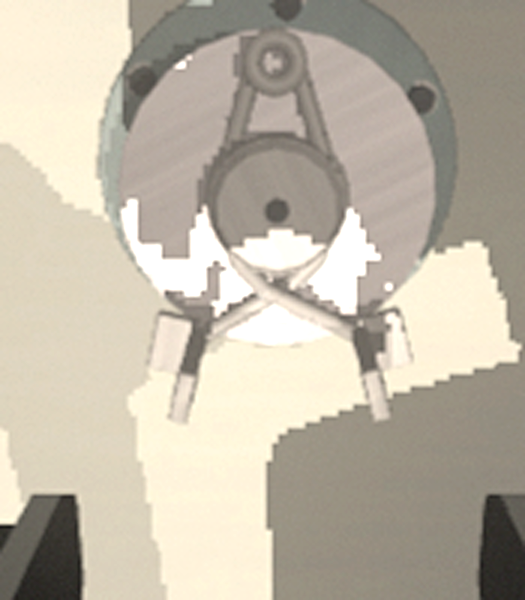

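Run:
```python
from h import *
B=L("h1");px=lambda u,v:(225+u/3,85+v/3); ax=np.array([.5751,.1813])
sp=onz(B,px(277,210),.077)[:2]; print("spindle",sp)
coil=onz(B,px(273,62),.069)[:2]; print("coil",coil-sp)
l=onz(B,px(182,412),.102)[:2];r=onz(B,px(381,412),.102)[:2]; print("eye tops",l-sp,r-sp,np.linalg.norm(l-r))
m=(l+r)/2; u=(coil-m)/np.linalg.norm(coil-m); print("len",np.linalg.norm(coil-m),"centre off",coil-34e-3*u-sp)
# plate rim radius vs height: plate left/right edges
for z in (.052,.055,.058,.061,.064):
    print(z,np.linalg.norm(onz(B,px(119,190),z)-onz(B,px(435,190),z)))
```

```text
spindle [0.57513088 0.18136709]
coil [0.03410411 0.00096899]
eye tops [-0.04237401  0.02200632] [-0.04234397 -0.02420037] 0.0462067043430247
len 0.07649100634126754 centre off [1.16515163e-04 5.06511818e-05]
0.052 0.0851459853697165
0.055 0.08407511297082632
0.058 0.0830042405719361
0.061 0.08193336817304592
0.064 0.0808624957741557
```

Run:
```python
from workcell import hand_in,get_obs
print(hand_in(),get_obs()["time_s"])
```

```text
the job is handed in; nothing more can be done
the job is handed in; nothing more can be done
```

The ring is fitted in the groove and holds the thrust plate down on its own. I handed the job in at about 31 s; no verdict was reported.

**What I did**
- I took the steel ring rather than the green one, and the bearing head nearest the base.
- I pinched the ring by its eyes, lifted it, centred it over the spindle with the wrist camera and lowered it onto the plate.
- I pressed the plate to about 11 N by feel. The highest reading while pressing was 13.0 N, at the end when the ring was already nearly in the groove.
- I opened the jaws in small steps, following down on the shoulders, until the ring contracted. Then I opened wide and withdrew.

**Last checks, after release**
- **Centring:** the ring centre is about 0.2 mm from the spindle axis.
- **Contraction:** the eye tops are about 46 mm apart, which I estimate as about 0.03 rad per half, and the wire is tucked under the spindle edge.
- **Plate:** its top is at about 55–58 mm above the bench, against about 64 mm unloaded, so it is held at least 6 mm down.
- **Level:** the ring looks level in the scene and wrist pictures; I did not measure the angle.
- **Clearance:** the gripper is clear, and I saw no bystander moved in the pictures, though I did not measure them.

**Disagreements**
- While gripped, the coil measured about 4 mm farther out than the text's figure; I went by the measured position.
- The contact force rose gradually from near zero instead of starting at 3 N.
- The gripper read about 9 mm with the eyes pinched, not 14 mm.

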